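# Close up the screw kit and hold its hatch down

## Task

Close up the kit box: first press shut the one flip cap that was left open on the screw tubes, then turn the hatch's quarter-turn fastener until its slot is in line with the two white marks. Then press the red hatch down flush on its frame and finish while still holding it pressed there, since its new seal pushes it back up as soon as you let go; all three caps stay shut, the slot stays in line, and the tub, offcut and drill stay where they are.

Things in the scene. Friction and masses are not known exactly. Their poses are not given: they have to be found in the camera images.
- caddy: Pine kit box fixed to the bench, 260 (x) by 380 (y) by 100 mm high; origin under its centre, on the bench; x points from its front (robot side) to its back, y to its left. The red hatch covers its right half, the rack of three tubes stands in its left half.
- hatch (a joint): Red access hatch, a panel 218 by 168 by 8 mm hinged along its far edge. Joint value: 0 = flush on the frame, 0.1 = raised as far as it goes. Springy seals push it up to 0.1 unless it is held down; holding it flush takes about 8 N at the fastener, which lies 165 mm from the hinge (so it stands 16 mm higher when the hatch is raised). With the fastener out of line its tongue strikes the frame and the hatch stops at about 0.07.
- hatch_mark (a point): Point on the hatch's upper face on the fastener's axis. x runs along the line through the two white alignment marks (towards the hinge), y to the left, z normal to the panel. The marks are 18 by 6 mm, 41 mm in front of and behind this point. Height 108 mm over the bench when flush.
- fastener (a joint): Quarter-turn fastener: 0 = its slot is in line with the white marks (the tongue fits the frame within about 0.2 rad); positive = turned counter-clockwise seen from above. It can turn from -0.8 to 1.5 with no click at 0, stays where left (friction 0.06 N m), and starts out of line, between about 0.55 and 1.25.
- fastener_top (a point): Top centre of the fastener's grip, a black bar 44 mm long, 12 mm wide and 21 mm high on a disc of 42 mm across and 5 mm high; this point is 26 mm above the hatch's face. A white slot line runs the length of the bar's top: x is along the bar and slot, z is the turning axis.
- tin: Bystander: clear tub with a white lid, 80 by 115 by 97 mm high, loose; origin under its centre.
- offcut: Bystander: pine offcut 60 by 160 by 20 mm, loose; origin under its centre.
- drill: Bystander: red and black cordless drill lying on its side, about 150 by 160 by 55 mm, loose; origin at its middle, on the bench.
- cap0 (a joint): Hinged cap of tube 0: 0 = shut, grows as it opens up (to 1.9); it stays where left (friction; about 0.5 N across its free edge moves it). Push it over along its arc about the hinge, away from the robot and down: straight down on the raised edge can jam by friction. The hinge is on the side of the tube nearer the robot. Exactly one of the three caps starts open, at about 0.55 to 0.8.
- tube0_mouth (a point): Centre of the mouth of screw tube 0, 117 mm above the bench (clear tube 38 mm across with a white collar and an orange mouth that shows while the cap is open, fixed in the rack, 65 mm from the next). The blue cap is 42 mm across and 8 mm thick, with a thumb tab 6 mm out opposite the hinge; its top is 8 mm above this point when shut, and its free edge stands up to about 40 mm above this point when open. x points to the hinge, 21 mm from this point, z up.
- cap1 (a joint): Hinged cap of tube 1: 0 = shut, grows as it opens up (to 1.9); it stays where left (friction; about 0.5 N across its free edge moves it). Push it over along its arc about the hinge, away from the robot and down: straight down on the raised edge can jam by friction. The hinge is on the side of the tube nearer the robot. Exactly one of the three caps starts open, at about 0.55 to 0.8.
- tube1_mouth (a point): Centre of the mouth of screw tube 1, 117 mm above the bench (clear tube 38 mm across with a white collar and an orange mouth that shows while the cap is open, fixed in the rack, 65 mm from the next). The blue cap is 42 mm across and 8 mm thick, with a thumb tab 6 mm out opposite the hinge; its top is 8 mm above this point when shut, and its free edge stands up to about 40 mm above this point when open. x points to the hinge, 21 mm from this point, z up.
- cap2 (a joint): Hinged cap of tube 2: 0 = shut, grows as it opens up (to 1.9); it stays where left (friction; about 0.5 N across its free edge moves it). Push it over along its arc about the hinge, away from the robot and down: straight down on the raised edge can jam by friction. The hinge is on the side of the tube nearer the robot. Exactly one of the three caps starts open, at about 0.55 to 0.8.
- tube2_mouth (a point): Centre of the mouth of screw tube 2, 117 mm above the bench (clear tube 38 mm across with a white collar and an orange mouth that shows while the cap is open, fixed in the rack, 65 mm from the next). The blue cap is 42 mm across and 8 mm thick, with a thumb tab 6 mm out opposite the hinge; its top is 8 mm above this point when shut, and its free edge stands up to about 40 mm above this point when open. x points to the hinge, 21 mm from this point, z up.

How it is judged:
By the outcome, as a careful person would: the job done as asked, in the order asked, and still so for the second after the job is handed in, while the arm keeps its last pose, push and grip.
It also fails if it takes over 54 s, if anything falls off the work surface, if the arm or the gripper's body presses on something with over 40 N, if the wrist force passes 120 N, or if a joint passes its speed limit or range.

## Robot

A 6-joint arm with a two-finger parallel gripper is mounted at the origin on the work surface. World frame = base frame: x ahead of the robot, y to its left, z up, the work surface at z = 0. Lengths are in m, angles in rad, forces in N, time in s.
With the tool pointing down it reaches from about 0.325 to 0.775 m from the base axis. Payload 5.5 kg.
Tool frame: the origin (TCP) lies on the centre line of the jaws, within the pads' length; the fingertips stand 19 mm ahead of it and the grasp point (between the pads) is the TCP; z points along the fingers, y is the line along which they close (so a half turn about z gives the same grasp; the last joint's range is limited). The gripper opens to 88 mm and grips with 3 to 60 N. Pads are 20 mm wide; open, the fingers measure 115 mm over their backs; the gripper's body (75 mm by 178 mm) begins 61 mm behind the grasp point.
Start: joints at [-1.195, 0.091, 1.231, -0, 1.82, -0.057], TCP at [0.252, -0.545, 0.242] pointing down, gripper open.
Joint ranges: [-2.87, 2.87], [-0.86, 2.18], [0.17, 2.46], [-1.51, 4.65], [0.06, 2.69], [-2.65, 2.65]. Speed limits (rad/s): [2.57, 2.57, 3.01, 3.14, 3.14, 3.14].

## Interface

Orientations are given as a unit quaternion [x, y, z, w].
In Python, from workcell import sense, grab_frame, calibration, finish_job gives the robot as it stands.
- The arm moves only by the tool carry_out, never from a script. Its argument "steps" is one flat list of numbers, 5 for each row, row after row: the gripper's target within -1 to 1 (fully open at 1, half-way at 0, shut at -1), then the shift along the world's x, y, z in cm, then the turn about the world's z in rad. A call has 1 to 5 rows; each row is the pose to reach, as a shift and turn from the pose commanded when the call began; what a row does not reach only later rows make up. A row lasts 1/8 s, in which the tool goes at most 62.5 mm and 10.7 degrees, less where a joint would pass 70% of its speed; a pose out of reach is approached as far as the arm can. A call with a gripper value outside its range is refused whole. The fingers move at their own pace and stop on an object; "grip_force" is the grip in N (left out, the last holds). Time passes only in rows, so rows that repeat a pose let the fingers close. It gives the time, the measured TCP pose, the force, the opening and the grip force at its end, in the units of the state.
- sense(): the state, without advancing time (a new reading comes with each control period).
- grab_frame(name): name is "scene" or "top"; returns the picture (384x512x3 uint8, red, green, blue); there is no depth.
- calibration(name): a dict with "mtx" (3x3 intrinsics, pixels), "world_to_cam" (4x4, takes a point from world to camera coordinates). Camera axes: x right, y down, z forward; pixel columns grow to the right and rows downward; lengths in m; the calibration is good to about 2 mm. A picture is of the moment at which its call begins. calibration takes no time and is no camera call.
- finish_job(): hands the job in; it is judged then, once.
The state is a dict: "t": time; "joint_positions": joint angles; "joint_velocities": joint speeds; "effort": joint torques, N m; "ee_pos": TCP position; "tcp_rot": TCP orientation; "force": force on the tool from outside, world axes, zero at the start; "wrist_torque": the same for the moment, N m; "finger_gap": finger opening in m; "grip_force": force on a finger pad.
Only numpy, scipy, OpenCV 4.12 (cv2) and the standard library are available. Lean on these libraries where they do the work, as an engineer would, in place of code of your own. Each camera call takes 0.05 s, during which the arm holds its last target. There are 200 camera calls.

## Working session

There is one attempt and no reset: what is moved stays moved. The work goes in short steps, Python scripts to look and compute and a tool call to move; the robot and the scene stay as the last step left them, time stands still between calls to the robot, and variables do not carry over. Pictures are saved under pics/ and viewed, at most 10 in all, crops included, and the job is handed in when it is done.

Besides the shell and the picture viewer there is one more tool, called after "Request:" by a JSON object that holds its "name" and its "arguments", one argument or row to a line. carry_out: Moves the arm, as the interface text tells. Its arguments: {"type":"object","properties":{"steps":{"type":"array"},"grip_force":{"type":"number"}},"required":["steps"]}

```bash
mkdir -p pics
cat > h.py <<'E'
import numpy as np,cv2
from workcell import sense,grab_frame,calibration,finish_job
def snap(cam,name,crop=None,scale=1):
    im=grab_frame(cam)
    if crop: a,b,c,d=crop; im=im[b:d,a:c]
    if scale!=1: im=cv2.resize(im,None,fx=scale,fy=scale,interpolation=cv2.INTER_CUBIC)
    cv2.imwrite(f'pics/{name}.png',cv2.cvtColor(im,cv2.COLOR_RGB2BGR))
def ray(cam,px,z):
    c=calibration(cam);K=np.array(c['mtx']);T=np.array(c['world_to_cam'])
    R,t=T[:3,:3],T[:3,3];o=-R.T@t;d=R.T@np.linalg.solve(K,[px[0],px[1],1])
    return o+d*(z-o[2])/d[2]
def proj(cam,p):
    c=calibration(cam);K=np.array(c['mtx']);T=np.array(c['world_to_cam'])
    q=K@(T[:3,:3]@np.array(p)+T[:3,3]);return q[:2]/q[2]
E
python3 - <<'E'
from h import *
a=grab_frame('scene');b=grab_frame('top')
for n,i in(('scene',a),('top',b)):
    cv2.imwrite(f'pics/{n}0.png',cv2.resize(i,(800,600),interpolation=cv2.INTER_CUBIC)[...,::-1])
    T=np.array(calibration(n)['world_to_cam']);print(n,-T[:3,:3].T@T[:3,3])
print(sense())
E
```

```text
scene [ 1.13614624 -0.59925818  0.66491698]
top [0.40445194 0.00606482 1.25554352]
{'t': 0.1, 'joint_positions': array([-1.19471451e+00,  9.18139984e-02,  1.23175185e+00, -2.24586639e-05,
        1.81982129e+00, -5.66754919e-02]), 'joint_velocities': array([-7.34998549e-04, -1.14290662e-03, -4.04063306e-03,  2.31594133e-04,
       -1.50078483e-03, -1.00523942e-05]), 'effort': array([ 3.64693617e-03, -4.47854733e+01, -4.07569885e+01,  7.01776030e-02,
        2.83872709e-02, -1.10981862e-04]), 'ee_pos': array([ 0.25154393, -0.54446606,  0.2406094 ]), 'tcp_rot': array([ 9.76681532e-01,  2.14691359e-01, -1.53431190e-04, -8.84094624e-04]), 'force': array([0.66191268, 0.47356677, 0.02342154]), 'wrist_torque': array([ 0.02962786,  0.02451652, -0.03354454]), 'grip_force': 0.0, 'finger_gap': 0.08747218359219931}
```

View pics/scene0.png

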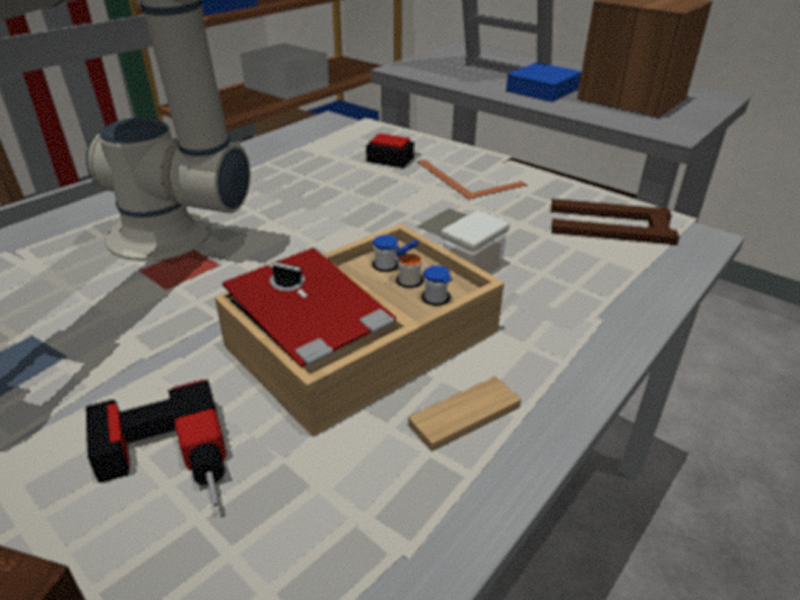

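View pics/top0.png

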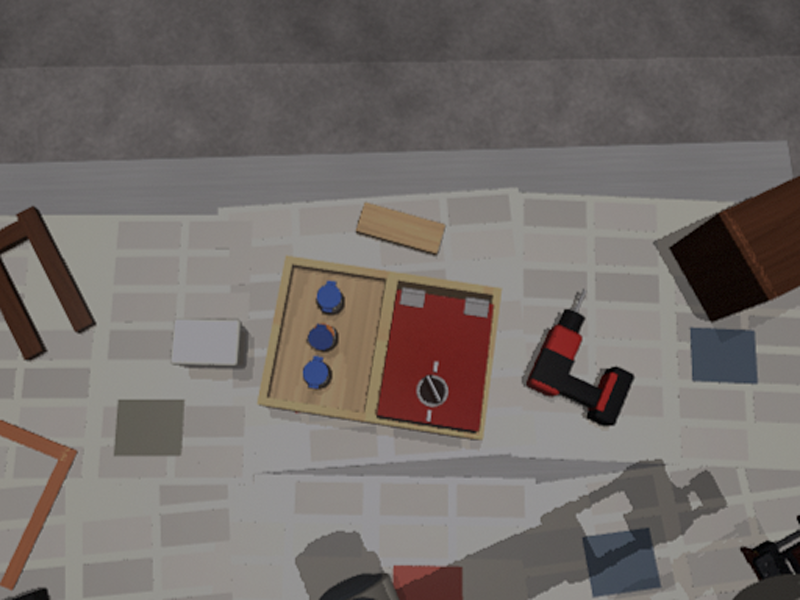

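The scene and top views show the middle cap open (top view about (322,337) at 800x600). The fastener is at (432,390), with its slot leaning towards up-left, and the marks are at (436,366) and (429,415). I'll zoom in to measure them.

Run:
```python
from h import *
b=grab_frame('top')
cv2.imwrite('pics/raw.png',b[...,::-1])
cv2.imwrite('pics/topz.png',cv2.resize(b[165:285,165:325],None,fx=5,fy=5,interpolation=cv2.INTER_CUBIC)[...,::-1])
# white blobs on hatch
r=b[215:285,250:305].astype(int)
m=((r.min(2)>110)).astype(np.uint8)
n,l,s,c=cv2.connectedComponentsWithStats(m)
for i in range(1,n): print('white',s[i][4],c[i]+[250,215])
r=b[170:260,170:240].astype(int)
m=((r[...,2]-r[...,0])>40).astype(np.uint8)
n,l,s,c=cv2.connectedComponentsWithStats(m)
for i in range(1,n):
  if s[i][4]>10: p=c[i]+[170,170]; print('blue',s[i],p,ray('top',p,.125))
```

```text
white 12 [278.5 234.5]
white 16 [277.     247.5625]
white 3 [278. 241.]
white 5 [282.6 243.2]
white 26 [269.88461538 252.65384615]
white 13 [285.15384615 250.61538462]
white 14 [274.21428571 265.85714286]
white 378 [271.31216931 280.61640212]
blue [ 33  10  15  20 209] [210.08133971 189.26315789] [0.6497248  0.10008336 0.125     ]
blue [ 28  38  15  16 174] [204.81609195 215.83333333] [0.57949191 0.11477383 0.125     ]
blue [ 24  58  16  20 222] [201.54954955 237.8963964 ] [0.52239763 0.12385404 0.125     ]
```

View pics/topz.png

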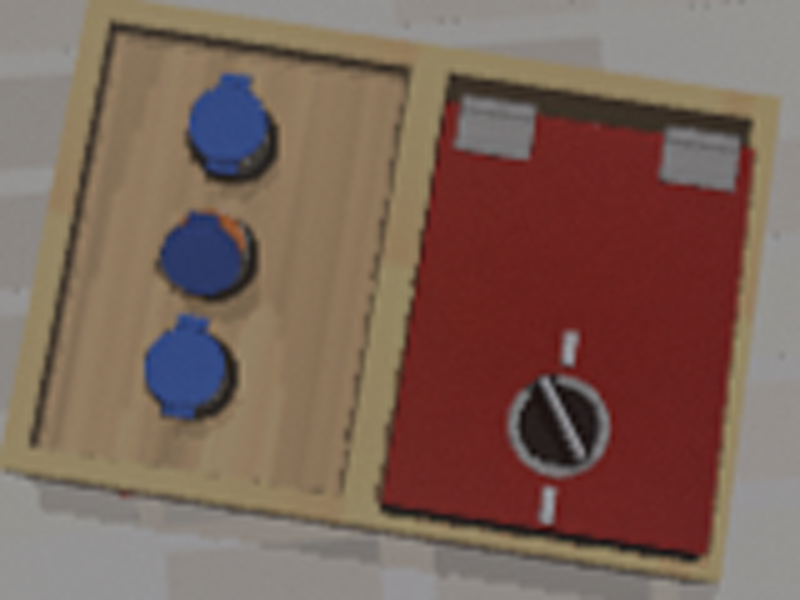

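The crop shows the middle cap open with orange mouth visible. Slot ends are near (545,378) and (583,458) in the crop, marks near (570,347) and (547,505). The slot is turned counter-clockwise from the marks.

Run:
```python
from h import *
f=lambda x,y:(x/5+165-.4,y/5+165-.4)
mb=ray('top',f(570,347),.1205);mf=ray('top',f(547,505),.1285)
sb=ray('top',f(545,378),.149);sf=ray('top',f(583,458),.152)
yaw=np.arctan2(*(mb-mf)[1::-1]);sl=np.arctan2(*(sb-sf)[1::-1])
print('marks',mb,mf,(mb+mf)/2,np.hypot(*(mb-mf)[:2]),yaw)
print('slot',sb,sf,(sb+sf)/2,np.hypot(*(sb-sf)[:2]),sl,'fast',sl-yaw)
# frame corners of box, rim z=.1
for n,p in dict(tl=(90,0),tr=(778,98),bl=(5,468),br=(718,580)).items(): print(n,ray('top',f(*p),.1))
# caps: disc centres at z .125
for n,p in dict(c_far=(230,122),c_near=(186,372)).items(): print(n,ray('top',f(*p),.125))
# tin, offcut, drill
s=.64
print('tin',ray('top',(207*s,342*s),.097))
```

```text
marks [ 0.52642472 -0.07523452  0.1205    ] [ 0.44577061 -0.05930736  0.1285    ] [ 0.48609766 -0.06727094  0.1245    ] 0.0822116737005109 -0.19496638991458667
slot [ 0.50814841 -0.05988067  0.149     ] [ 0.4674328  -0.07691176  0.152     ] [ 0.48779061 -0.06839622  0.1505    ] 0.04413410174546703 0.3961768216134963 fast 0.591143211528083
tl [0.72622769 0.17592653 0.1       ]
tr [ 0.65958089 -0.19528976  0.1       ]
bl [0.47518095 0.22056454 0.1       ]
br [ 0.40567511 -0.14761675  0.1       ]
c_far [0.6503898  0.09870848 0.125     ]
c_near [0.51953756 0.12323982 0.125     ]
tin [0.5818892 0.3096931 0.097    ]
```

Request:
{"name": "carry_out", "arguments": {
  "steps": [-1,2,4,0,-0.05,-1,4.5,9,0,-0.1,-1,7,14.5,0,-0.2,-1,9.5,20,0,-0.25,-1,12,25,0,-0.3],
  "grip_force": 15
}}

```text
t: 0.78
ee_pos: [0.3721, -0.2927, 0.2415]
tcp_rot: [0.998, 0.065, 0.0, -0.0]
force: [0.4, -0.2, -0.5]
finger_gap: 0.0412
grip_force: 0.0
```

Request:
{"name": "carry_out", "arguments": {
  "steps": [-1,2.5,5,0,-0.05,-1,5,10,0,-0.1,-1,7.5,15,0,-0.2,-1,10,20,0,-0.25,-1,12.5,25,0,-0.32]
}}

```text
t: 1.4
ee_pos: [0.4971, -0.0429, 0.2415]
tcp_rot: [0.996, -0.094, 0.0, 0.0]
force: [0.1, -0.3, 0.7]
finger_gap: 0.0005
grip_force: 0.0
```

Request:
{"name": "carry_out", "arguments": {
  "steps": [-1,2.5,5,0,0,-1,5,10,0,0,-1,7.2,15,-1,0,-1,7.2,15.9,-2,0,-1,7.2,15.9,-2,0]
}}

```text
t: 2.02
ee_pos: [0.5679, 0.1144, 0.22]
tcp_rot: [0.996, -0.093, -0.001, 0.001]
force: [0.3, -0.7, -0.2]
finger_gap: 0.0008
grip_force: 0.0
```

Request:
{"name": "carry_out", "arguments": {
  "steps": [-1,0.2,0,-2.2,0,-1,0.2,0,-4.2,0,-1,0.7,-0.1,-5.1,0,-1,1.25,-0.25,-5.65,0,-1,1.75,-0.35,-6.25,0]
}}

```text
t: 2.65
ee_pos: [0.5868, 0.1105, 0.1596]
tcp_rot: [0.996, -0.094, 0.0, -0.0]
force: [-1.3, 0.4, 1.0]
finger_gap: 0.0004
grip_force: 0.3
```

Request:
{"name": "carry_out", "arguments": {
  "steps": [-1,0.2,-0.05,-0.35,0,-1,0.35,-0.05,-0.7,0,-1,0.5,-0.1,-1.05,0,-1,0.6,-0.1,-1.4,0,-1,0.6,-0.1,-1.6,0]
}}

```text
t: 3.28
ee_pos: [0.5924, 0.1098, 0.1442]
tcp_rot: [0.996, -0.093, 0.001, -0.0]
force: [-2.5, 0.5, 9.7]
finger_gap: 0.0003
grip_force: 4.7
```

Request:
{"name": "carry_out", "arguments": {
  "steps": [-1,-0.3,0,2,0,-1,-0.5,0,6,0.1,1,-3,-5,7.6,0.25,1,-6,-10,7.6,0.4,1,-9,-15,7.6,0.58]
}}

```text
t: 3.9
ee_pos: [0.5019, -0.0401, 0.2207]
tcp_rot: [0.981, 0.196, 0.001, 0.0]
force: [0.0, -0.8, -0.4]
finger_gap: 0.0269
grip_force: 0.0
```

Run:
```python
from h import *
a=grab_frame('scene');b=grab_frame('top')
o=np.hstack([cv2.resize(i,(400,300),interpolation=cv2.INTER_CUBIC) for i in (a[120:270,140:340],b[165:285,165:325])])
cv2.imwrite('pics/c1.png',o[...,::-1])
print(sense()['ee_pos'])
```

```text
[ 0.50099814 -0.04256612  0.2210089 ]
```

View pics/c1.png

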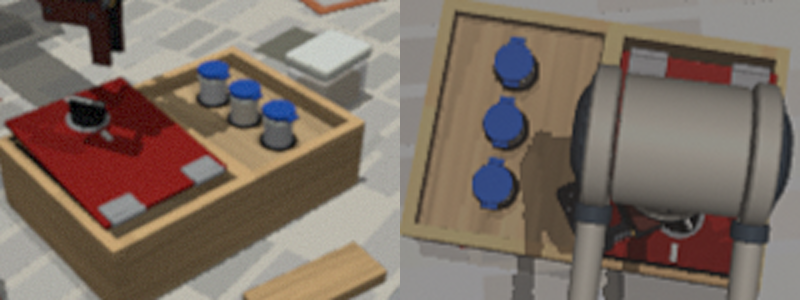

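Both views show all three caps shut and no orange visible. Next, the fastener.

Request:
{"name": "carry_out", "arguments": {
  "steps": [1,-1.45,-2.75,0,0,1,-1.45,-2.75,0,0,1,-1.45,-2.75,-2,0,1,-1.45,-2.75,-4.5,0,1,-1.45,-2.75,-6.6,0]
}}

```text
t: 4.62
ee_pos: [0.4883, -0.0654, 0.1507]
tcp_rot: [0.981, 0.193, -0.001, -0.001]
force: [-0.1, -0.8, -0.2]
finger_gap: 0.0851
grip_force: 0.0
```

Request:
{"name": "carry_out", "arguments": {
  "steps": [1,0,0,0,0,0,0,0,0,0,-0.5,0,0,0,0,-1,0,0,0,0,-1,0,0,0,0],
  "grip_force": 8
}}

```text
t: 5.25
ee_pos: [0.4886, -0.0666, 0.1537]
tcp_rot: [0.981, 0.193, 0.0, 0.0]
force: [-0.6, 0.3, 0.1]
finger_gap: 0.0511
grip_force: 0.0
```

Request:
{"name": "carry_out", "arguments": {
  "steps": [-1,0,0,0,0,-1,0,0,0,0]
}}

```text
t: 5.5
ee_pos: [0.4885, -0.0665, 0.1532]
tcp_rot: [0.981, 0.193, 0.0, 0.0]
force: [1.0, 0.5, -0.1]
finger_gap: 0.0315
grip_force: 0.0
```

Request:
{"name": "carry_out", "arguments": {
  "steps": [-1,0,0,0,0,-1,0,0,0,0,-1,0,0,0,0],
  "grip_force": 10
}}

```text
t: 5.88
ee_pos: [0.4891, -0.0681, 0.1532]
tcp_rot: [0.981, 0.192, 0.001, 0.002]
force: [3.0, -6.2, -1.1]
finger_gap: 0.0128
grip_force: 10.0
```

Request:
{"name": "carry_out", "arguments": {
  "steps": [-1,0.05,-0.12,0,0,-1,0.05,-0.12,0,-0.15,-1,0.05,-0.12,0,-0.3,-1,0.05,-0.12,0,-0.45,-1,0.05,-0.12,0,-0.575]
}}

```text
t: 6.5
ee_pos: [0.4891, -0.0689, 0.1533]
tcp_rot: [0.995, -0.096, 0.0, 0.001]
force: [0.6, -5.8, -0.3]
finger_gap: 0.0122
grip_force: 10.0
```

Request:
{"name": "carry_out", "arguments": {
  "steps": [-1,0,0,0,0,-1,0,0,0,0]
}}

```text
t: 6.75
ee_pos: [0.4891, -0.0689, 0.1533]
tcp_rot: [0.996, -0.094, 0.0, 0.001]
force: [0.9, -5.6, -0.0]
finger_gap: 0.0119
grip_force: 10.0
```

Run:
```python
from h import *
s=sense();print(s['wrist_torque'],s['force'],s['finger_gap'],2*np.arctan2(s['tcp_rot'][1],s['tcp_rot'][0]))
```

```text
[-0.82234528 -0.11819723 -0.07288231] [ 0.945079   -5.563779   -0.03441343] 0.01189139769201392 -0.1878086293392299
```

Request:
{"name": "carry_out", "arguments": {
  "steps": [0,0,0,0,0,0,0,0,0,0,0,0,0,0,0,0,0,0,3,0,0,0,0,7,0]
}}

```text
t: 7.38
ee_pos: [0.4884, -0.0674, 0.2227]
tcp_rot: [0.996, -0.093, -0.001, -0.0]
force: [0.4, -0.5, 0.1]
finger_gap: 0.0437
grip_force: 0.0
```

Request:
{"name": "carry_out", "arguments": {
  "steps": [-1,-1,-5,0,0,-1,-2,-10,0,0,-1,-3,-15,0,0,-1,-4,-20,0,0,-1,-4,-20,0,0]
}}

```text
t: 8.0
ee_pos: [0.4479, -0.2702, 0.2226]
tcp_rot: [0.995, -0.095, -0.001, -0.0]
force: [0.9, -0.0, -0.6]
finger_gap: 0.0007
grip_force: 0.0
```

Run:
```python
from h import *
b=grab_frame('top')
cv2.imwrite('pics/raw2.png',b[...,::-1])
cv2.imwrite('pics/f1.png',cv2.resize(b[220:280,240:320],None,fx=10,fy=10,interpolation=cv2.INTER_CUBIC)[...,::-1])
```

```text
(no output)
```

View pics/f1.png

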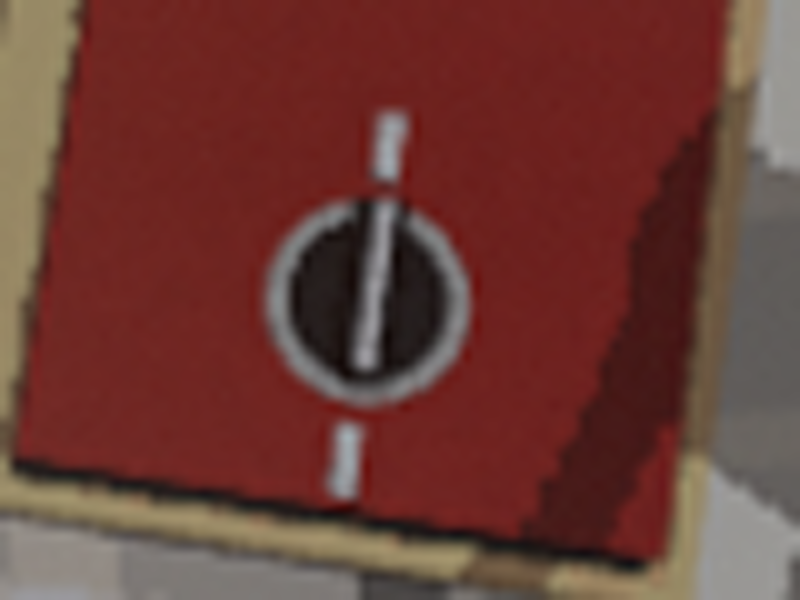

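Crop: marks at (392,147) and (344,460), slot from (385,200) to (366,370), close to in line. I'll compute the residual.

Run:
```python
from h import *
b=cv2.imread('pics/raw2.png')[...,::-1].astype(float)
f=lambda x,y:(x/10+240-.45,y/10+220-.45)
mb=ray('top',f(392,147),.1205);mf=ray('top',f(344,460),.1285)
sb=ray('top',f(385,200),.149);sf=ray('top',f(366,370),.152)
a=lambda p,q:np.arctan2(p[1]-q[1],p[0]-q[0])
print('eye marks',a(mb,mf),'slot',a(sb,sf),(sb+sf)/2,(mb+mf)/2)
# weighted centroid per row
g=b.min(2)
def cen(r0,r1,c0,c1,th):
    P=[]
    for r in range(r0,r1):
        w=np.clip(g[r,c0:c1]-th,0,None)
        if w.sum()>20:P.append(((np.arange(c0,c1)*w).sum()/w.sum(),r,w.sum()))
    return np.array(P)
A=cen(231,239,275,283,50);B=cen(262,270,270,279,50);S=cen(241,257,274,282,50)
ml=np.vstack([A,B]);
for n,P,z0 in(('m',ml,None),('s',S,.1505)):
    Q=np.array([ray('top',p[:2],z0 or (.1205 if p[1]<250 else .1285)) for p in P])
    k=np.polyfit(Q[:,0],Q[:,1],1,w=np.sqrt(P[:,2]));print(n,np.arctan(k[0]),len(P))
```

```text
eye marks -0.20262038974803342 slot -0.16080624453615489 [ 0.48819947 -0.06772205  0.1505    ] [ 0.48583186 -0.06738969  0.1245    ]
m -0.18624429493345793 15
s -0.18416756546147878 16
```

Slot is in line to within about 0.03 rad. Now I'll press on the grip's top with the closed fingers.

Request:
{"name": "carry_out", "arguments": {
  "steps": [-1,1,5,0,0,-1,2,10,0,0,-1,3,15,0,0,-1,3.85,20.2,0,0,-1,3.85,20.2,-2,0],
  "grip_force": 15
}}

```text
t: 8.68
ee_pos: [0.4885, -0.0613, 0.2048]
tcp_rot: [0.996, -0.09, 0.002, -0.0]
force: [-0.4, -0.2, -0.9]
finger_gap: 0.0007
grip_force: 0.0
```

Request:
{"name": "carry_out", "arguments": {
  "steps": [-1,0,0,-2,0,-1,0,0,-3,0,-1,0,0,-3.5,0,-1,-0.05,0,-4,0,-1,-0.1,0,-4.5,0]
}}

```text
t: 9.3
ee_pos: [0.4861, -0.0665, 0.1595]
tcp_rot: [0.996, -0.094, 0.0, -0.0]
force: [-5.3, 1.8, 8.2]
finger_gap: 0.0007
grip_force: 3.6
```

Request:
{"name": "carry_out", "arguments": {
  "steps": [-1,0,0,-0.2,0,-1,0,0,-0.4,0,-1,0,0,-0.5,0,-1,0,0,-0.5,0]
}}

```text
t: 9.8
ee_pos: [0.4858, -0.0664, 0.1547]
tcp_rot: [0.996, -0.094, -0.0, 0.0]
force: [-6.3, 1.2, 8.6]
finger_gap: 0.0007
grip_force: 4.1
```

Request:
{"name": "carry_out", "arguments": {
  "steps": [-1,-0.05,0,-0.1,0,-1,-0.1,0,-0.2,0,-1,-0.1,0,-0.3,0,-1,-0.1,0,-0.3,0]
}}

```text
t: 10.3
ee_pos: [0.4854, -0.0664, 0.1531]
tcp_rot: [0.996, -0.094, 0.001, -0.0]
force: [-7.5, 1.7, 12.6]
finger_gap: 0.0003
grip_force: 6.2
```

Request:
{"name": "carry_out", "arguments": {
  "steps": [-1,-0.1,0,-0.1,0,-1,-0.15,0,-0.2,0,-1,-0.15,0,-0.2,0,-1,-0.15,0,-0.2,0]
}}

```text
t: 10.8
ee_pos: [0.4852, -0.0664, 0.1529]
tcp_rot: [0.996, -0.094, 0.003, -0.0]
force: [-4.4, 2.7, 17.8]
finger_gap: 0.0005
grip_force: 8.6
```

Run:
```python
from h import *
a=grab_frame('scene');b=grab_frame('top')
o=np.hstack([cv2.resize(i,(400,300),interpolation=cv2.INTER_CUBIC) for i in (a[140:260,140:300],b[165:285,165:325])])
cv2.imwrite('pics/c2.png',o[...,::-1])
s=sense();print(s['ee_pos'],s['force'])
```

```text
[ 0.48517765 -0.06639536  0.15287241] [-4.79040693  2.20869543 17.17250871]
```

View pics/c2.png

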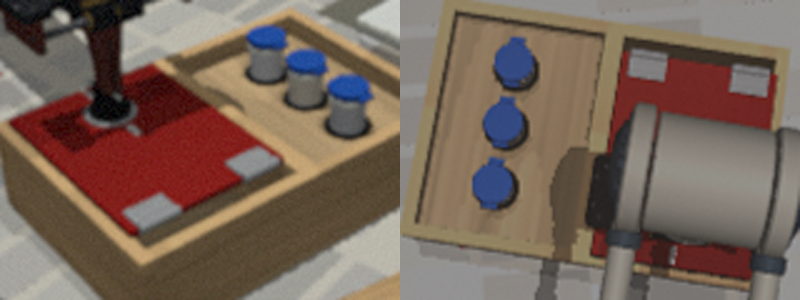

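The hatch sits flush in the frame: the height stopped at the predicted 0.153 m while the force rose to 17 N. All three caps are shut.

```bash
python3 -c "
from h import *
print(finish_job())"
```

```text
the job is handed in; nothing more can be done
None
```

I handed the job in at about 11 s: middle cap pressed shut, fastener slot in line with the marks to about 0.03 rad when last checked (before the press), and the hatch held flush at about 17 N. All three caps were shut in the last pictures; I did not re-measure the tub, offcut or drill at the end, and the hand-in gave no verdict.

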